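# Check the filed brass bars in the toggle-clamp nest

## Task

Open the bench vise and only then lift out the brass bar it holds; set it and every brass bar lying on the bench flat in the check nest, one to a slot. With all of them in place, swing the toggle clamp over centre so that its pads come down fully on the bars, leave it down for a good second, swing it all the way back, and lay all the bars flat on the floor of the wooden tray, leaving the clamp open and the other things on the bench where they are.

Things in the scene. Friction and masses are not known exactly. Their poses are not given: they have to be found in the camera images.
- nest: fixed aluminium check nest, base plate 236 x 190 x 20 mm; origin on the bench under the centre of the middle slot; x points from the slots to the clamp's hinge, y along the row of slots. A toggle clamp is hinged between two red cheeks (nest x 83-117, y within 27 mm, top z 92 mm) and swings in the nest's x-z plane
- clamp_hinge (a point): fixed point on the clamp's hinge axis (parallel to nest y), at nest x = 100, y = 0, z = 75 mm; axes as the nest. Clamp open, its 85 mm pressure arm, with a 138 mm cross beam and three pads (one for each slot), stands upright here (top z = 170 mm, pads reach in to nest x = 67 mm). Down, the arm is level and each pad rests on its bar 15 mm from the middle
- slot0 (a point): centre of the floor of the slot at nest y = -56 mm, 20 mm above the bench; axes as the nest. Each slot takes one bar lengthways along x: 32 mm wide, 92 mm long, between ribs 8 mm high; slot pitch 56 mm
- slot1 (a point): centre of the floor of the middle slot, as slot0
- slot2 (a point): centre of the floor of the slot at nest y = +56 mm, as slot0
- clamp (a joint): toggle clamp angle, rad: 0 with the pads on seated bars (stop at -0.08), 1.62 fully open (stop). Its weight balances at about 0.8 (over centre): let go, it swings to whichever end it is nearer and stays there; about 3 N at the crossbar moves it
- clamp_bar (a point): middle of the handle's black round crossbar, 16 mm diameter, 120 mm long parallel to the hinge, 110 mm from the hinge axis: straight above it (z = 185 mm) at joint 0, about 110 mm beyond it (z = 70 mm) when open. A 16 mm wide stem joins its middle to the hinge; the crossbar is free 50 mm either side of it, to be pinched lightly from above (30 N) while it turns in the fingers
- vise: fixed grey bench vise; origin on the bench under the middle of the bar it holds; bed 35 mm high (180 x 104 mm, x from -110 to 70 mm), bar along y. Jaws 96 mm wide along y, tops 46 mm above the bench, so that the bar stands 13 mm proud. The fixed jaw is on the +x side, the sliding jaw on the -x side
- vise_jaw (a joint): sliding jaw's travel along the vise's -x, m: 0 shut on the bar, 0.045 fully open; stays where it is left, about 3 N friction
- jaw_post (a point): top of the upright steel post on the sliding jaw by which it is pulled: 18 mm diameter, 34 mm tall, top 80 mm above the bench, 36 mm to the vise's -x from the bar's middle when shut
- tray: fixed open wooden tray, 120 x 220 mm (y the long way), 28 mm high, walls and floor about 6 mm; origin on the bench under its centre
- bar_a: solid square brass bar, 80 x 24 x 24 mm, about 0.4 kg; origin at its centre, x along its length; any of the four long faces may be up. Starts in the vise, its centre 47 mm above the bench
- bar_b: solid square brass bar, 80 x 24 x 24 mm, about 0.4 kg; origin at its centre, x along its length; any of the four long faces may be up. Lies on the bench at the start, to one side or the other of the nest; may be absent
- bar_c: solid square brass bar, 80 x 24 x 24 mm, about 0.4 kg; origin at its centre, x along its length; any of the four long faces may be up. Lies on the bench at the start, to one side or the other of the nest; may be absent
- bar_d: solid square brass bar, 80 x 24 x 24 mm, about 0.4 kg; origin at its centre, x along its length; any of the four long faces may be up. Lies on the bench at the start, to one side or the other of the nest; may be absent
- bench_block: bystander: round steel bench block, 64 mm across, 20 mm high; origin under its centre
- bottle: bystander: amber bottle with red cap, 44 mm across, 85 mm high; origin under its centre
- turntable: bystander: round wooden work stand, 110 mm across, 40 mm high; origin under its centre
- pliers: bystander: pliers with red handles, 145 mm long, 13 mm high; origin under the pivot
- pliers_2: bystander: pliers with black handles, 145 mm long, 13 mm high; origin under the pivot
- file_pot: bystander: steel pot of files, 64 mm across, about 130 mm high; origin under its centre
Mind the look-alikes: they are no part of the job. What is shaped like the bar_c but red is not meant.

How it is judged:
By the outcome, as a careful person would: the job done as asked, in the order asked, and still so for the second after the job is handed in, with the robot touching nothing.
Of bar_b, bar_c, bar_d only 1 to 2 are there at a start; the rules pass over those that are not, and their reading is None.
At some moment in a run one of bar_b, bar_c, bar_d may be knocked a few centimetres aside while the robot is not near it.
Once in a run the grip may slacken for a moment while it holds something.
It also fails if it takes over 210 s, if anything falls off the work surface, if the arm or the gripper's body presses on something with over 40 N, if the wrist force passes 120 N, or if a joint passes its speed limit or range.

## Robot

A 6-joint arm with a two-finger parallel gripper is mounted at the origin on the work surface. World frame = base frame: x ahead of the robot, y to its left, z up, the work surface at z = 0. Lengths are in m, angles in rad, forces in N, time in s.
With the tool pointing down it reaches from about 0.35 to 0.775 m from the base axis. Payload 5.5 kg.
Tool frame: the origin (TCP) lies at the centre of the arm's flange, where the gripper is bolted on; the fingertips stand 173 mm ahead of it and the grasp point (between the pads) lies 155 mm ahead of it; z points along the fingers, y is the direction in which the jaws open and shut (so a half turn about z gives the same grasp; the last joint's range is limited). The gripper opens to 85 mm and grips with 20 to 120 N. Pads are 22 mm wide; open, the fingers measure 114 mm over their backs; the gripper's body (76 mm by 85 mm) begins 54 mm behind the grasp point. The pads swing forward as they close: fully open they stand 13 mm farther back than shut.
Start: joints at [-1.242, 0.313, 0.046, 1.304, 0, 1.431], TCP at [0.26, -0.513, 0.405] pointing down, gripper open.
Joint ranges: [-2.76, 2.76], [-0.86, 1.69], [-1.03, 1.26], [-2.2, 2.34], [-1.47, 1.5], [-3.14, 3.14]. Speed limits (rad/s): [2.57, 2.57, 3.14, 3.14, 3.14, 3.14].

## Interface

Orientations are given as a 3x3 rotation matrix whose columns are the frame's x, y, z axes.
In Python, from station import read_state, read_camera, camera_params, sign_off gives the robot as it stands.
- The arm moves only by the shell command python3 -m pendant 'ROWS' [FORCE]. ROWS is a JSON object of lists of equal length, an entry for each row: "delta_rot": the turn, a rotation vector about the world's x, y, z in degrees, a list of three; "slide": the shift along the world's x, y, z in mm, a list of three; "grip": the opening in per cent of the stroke, from 0 (shut) to 100 (fully open). A call has 1 to 12 rows; each row is the pose to reach, as a shift and turn from the pose measured when the call began; what a row does not reach only later rows make up. A row lasts 1/8 s, in which the tool goes at most 62.5 mm and 10.7 degrees, less where a joint would pass 70% of its speed; a pose out of reach is approached as far as the arm can. A call with a gripper value outside its range is refused whole. The fingers move at their own pace and stop on an object; FORCE is the grip in N (left out, the last holds). Time passes only in rows, so rows that repeat a pose let the fingers close. It gives the time, the measured TCP pose, the force and the opening at its end, in the units of the state.
- read_state(): the state, without advancing time (a new reading comes with each control period).
- read_camera(name): name is "scene" or "top"; returns (picture, depth): 384x512x3 uint8, red, green, blue; 384x512 float32, m along the optical axis (not along the pixel's ray), 0 where there is no reading.
- camera_params(name): a dict with "fx", "fy", "cx", "cy" (pixels), "eye" and "attitude" of the camera in the world. Camera axes: x right, y down, z forward; pixel columns grow to the right and rows downward; lengths in m; the calibration is good to about 2 mm. A picture is of the moment at which its call begins. camera_params takes no time and is no camera call.
- sign_off(): hands the job in, once; it reports no verdict.
The state is a dict: "clock": time; "qpos": joint angles; "joint_vel": joint speeds; "effort": joint torques, N m; "tcp_pos": TCP position; "eef_rot": TCP orientation; "wrist_force": force on the tool from outside, world axes, zero at the start; "wrist_torque": the same for the moment, N m; "grip_width": opening from 0.0 (shut) to 1.0 (fully open).
Only numpy, scipy, OpenCV 4.12 (cv2) and the standard library are available. Lean on these libraries where they do the work, as an engineer would, in place of code of your own. Each camera call takes 0.05 s, during which the arm holds its last target. There are 200 camera calls.

## Working session

There is one attempt and no reset: what is moved stays moved. The work goes in short steps, Python scripts to look and compute and a shell command to move; the robot and the scene stay as the last step left them, time stands still between calls to the robot, and variables do not carry over. Pictures are saved under pics/ and viewed, about 12 in all and at most 16, crops included, and the job is handed in when it is done.

```bash
mkdir -p pics; ls; python3 - <<'E'
from station import *
import cv2,numpy as np
np.set_printoptions(precision=4,suppress=True)
s=read_state();print({k:np.round(v,3).tolist() for k,v in s.items()})
for n in("scene","top"):
    p=camera_params(n);print(n,p)
    im,d=read_camera(n);np.savez(f"pics/{n}0.npz",im=im,d=d)
    cv2.imwrite(f"pics/{n}0.png",cv2.resize(im[:,:,::-1],(800,600),interpolation=cv2.INTER_CUBIC))
E
```

```text
pics
{'clock': 0.0, 'qpos': [-1.242, 0.314, 0.045, 1.304, -0.0, 1.431], 'joint_vel': [0.002, -0.001, -0.0, 0.001, 0.001, -0.0], 'effort': [0.003, -48.063, 29.853, 0.019, 0.0, 0.0], 'tcp_pos': [0.26, -0.513, 0.404], 'eef_rot': [[0.892, 0.452, -0.001], [0.452, -0.892, 0.002], [0.0, -0.002, -1.0]], 'wrist_force': [0.264, 0.56, -0.181], 'wrist_torque': [-0.002, 0.017, 0.033], 'grip_width': 0.993}
scene {'fx': 389.3102397712691, 'fy': 389.3102397712691, 'cx': 254.98232168657935, 'cy': 187.11512696262085, 'eye': array([ 1.356 , -0.0964,  0.7664]), 'attitude': array([[ 0.0705,  0.5905, -0.804 ],
       [ 0.9974, -0.0525,  0.0489],
       [-0.0133, -0.8053, -0.5927]])}
top {'fx': 481.112065140011, 'fy': 481.112065140011, 'cx': 255.63913321737834, 'cy': 193.6106527516922, 'eye': array([ 0.3703, -0.0768,  1.3579]), 'attitude': array([[ 0.0068, -0.9915,  0.1299],
       [-0.9997, -0.0038,  0.0228],
       [-0.0221, -0.13  , -0.9913]])}
```

View pics/top0.png

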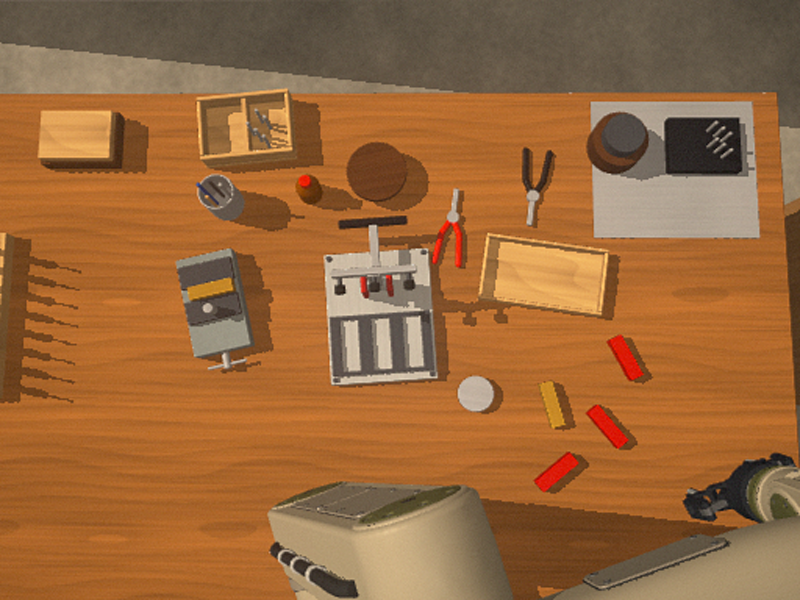

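View pics/scene0.png

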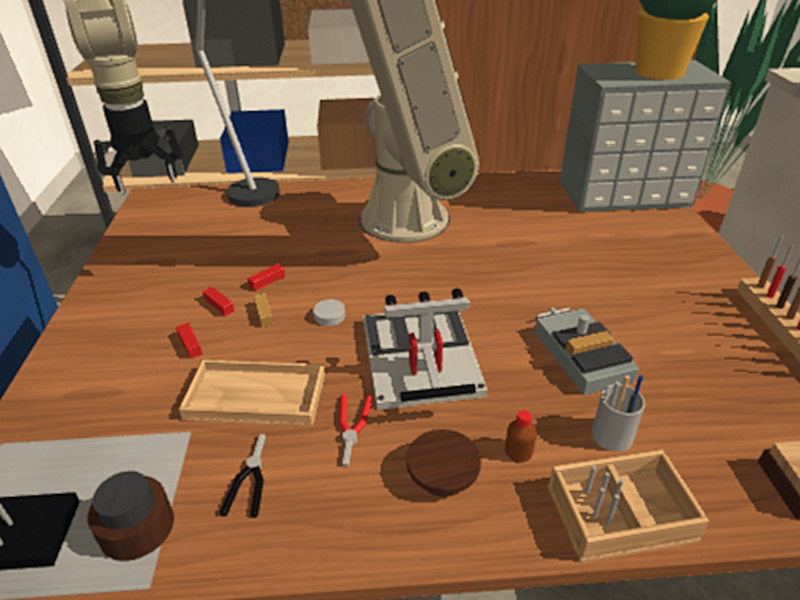

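Top view (800-px frame): the vise bar is at (211,287), the only loose brass bar at (553,405), and the red decoys at (625,358), (608,426), (556,471). The nest slots are around (382,345), the clamp is open with its crossbar at (373,222), and the tray is at (545,275). I'm choosing (553,405) as the bench bar. Next step is measuring.

```bash
cat > h.py <<'E'
from station import *
import cv2,numpy as np
np.set_printoptions(precision=4,suppress=True)
def cloud(n,im=None,d=None):
    if im is None: im,d=read_camera(n)
    p=camera_params(n);v,u=np.mgrid[:384,:512]
    c=np.stack([(u-p['cx'])/p['fx']*d,(v-p['cy'])/p['fy']*d,d],-1)
    P=c@p['attitude'].T+p['eye'];P[d==0]=np.nan
    return im,P,cv2.cvtColor(im,cv2.COLOR_RGB2HSV)
def rect(pts):
    (c,(w,h),a)=cv2.minAreaRect((pts[:,:2]*1000).astype(np.float32))
    if w<h:w,h,a=h,w,a+90
    return np.r_[c,w,h,(a+90)%180-90]
def blobs(mask,P,z0,z1,minpx=40):
    m=(mask&(P[...,2]>z0)&(P[...,2]<z1)).astype(np.uint8)
    n,l,st,ce=cv2.connectedComponentsWithStats(m)
    for i in range(1,n):
        if st[i,4]>=minpx:
            q=P[l==i];t=q[q[:,2]>np.percentile(q[:,2],90)-.006]
            print(ce[i].round(0),st[i,4],'zmed/max',np.round([np.median(t[:,2])*1000,q[:,2].max()*1000]),'top rect cx cy L W deg',rect(t).round(1))
def proj(n,w):
    p=camera_params(n);c=(np.atleast_2d(w)-p['eye'])@p['attitude'];return np.c_[p['fx']*c[:,0]/c[:,2]+p['cx'],p['fy']*c[:,1]/c[:,2]+p['cy']]
def brass(H): return (H[...,0]>17)&(H[...,0]<28)&(H[...,1]>130)
def shot(n,name,u0,u1,v0,v1,im,s=None):
    s=s or min(800/(u1-u0),600/(v1-v0));cv2.imwrite(f'pics/{name}.png',cv2.resize(im[v0:v1,u0:u1,::-1],None,fx=s,fy=s,interpolation=cv2.INTER_CUBIC))
E
python3 - <<'E'
from h import *
for n in('top','scene'):
    z=np.load(f'pics/{n}0.npz');im,P,H=cloud(n,z['im'],z['d'])
    print(n,'brass');W=(P[...,0]>.2)&(P[...,0]<.85)&(abs(P[...,1])<.6)
    blobs(brass(H)&W&(H[...,2]>60),P,.012,.08,25)
    print('red');blobs(W&((H[...,0]<5)|(H[...,0]>174))&(H[...,1]>180),P,.01,.2,40)
    if n=='top':
        r=lambda u,v:P[int(v*.64),int(u*.64)]*1000
        for k,q in dict(brassb=(553,405),viseb=(211,287),post=(208,308),xbarL=(345,224),xbarR=(402,220),nestBL=(332,380),nestBR=(436,376),nestTL=(328,258),slotL=(350,345),slotM=(384,345),slotR=(416,345),rib=(367,345),beam=(372,271),tray=(545,275),trTL=(486,236),trTR=(607,250),trBR=(603,313),trBL=(482,296)).items(): print(k,r(*q).round(0))
shot('top','c1',300,420,200,330,np.load('pics/top0.npz')['im'])
im=np.load('pics/top0.npz')['im'];shot('top','c2',100,290,130,250,im)
E
```

```text
top brass
[134. 184.] 227 zmed/max [59. 65.] top rect cx cy L W deg [564.5 286.9  78.6  23.  -75.9]
[353. 258.] 258 zmed/max [24. 33.] top rect cx cy L W deg [ 367.7 -313.6   79.3   23.3   16.1]
red
[281. 155.] 51 zmed/max [12. 18.] top rect cx cy L W deg [ 660.1 -118.1   82.7    9.   -18. ]
[400. 228.] 271 zmed/max [24. 31.] top rect cx cy L W deg [ 450.2 -444.8   77.8   24.9   26.4]
[388. 273.] 275 zmed/max [24. 31.] top rect cx cy L W deg [ 329.6 -410.    79.3   23.4   39.2]
[356. 302.] 277 zmed/max [24. 34.] top rect cx cy L W deg [ 251.3 -318.8   78.8   24.3  -51. ]
brassb [ 366. -312.   33.]
viseb [569. 285.  59.]
post [528. 284.  77.]
xbarL [677.  51.  77.]
xbarR [687. -50.  71.]
nestBL [407.  74.  19.]
nestBR [ 416. -111.   28.]
nestTL [626.  86.  23.]
slotL [471.  42.  21.]
slotM [472. -17.  15.]
slotR [472. -75.  15.]
rib [nan nan nan]
beam [579.  -5. 165.]
tray [ 599. -307.    7.]
trTL [ 669. -202.   17.]
trTR [ 641. -416.   28.]
trBR [ 531. -411.    2.]
trBL [ 559. -192.   24.]
scene brass
red
[170. 176.] 165 zmed/max [23. 28.] top rect cx cy L W deg [ 250.1 -319.    80.1   29.9  -50.4]
[139. 192.] 164 zmed/max [23. 28.] top rect cx cy L W deg [ 329.9 -410.    84.6   24.4   40.5]
[120. 217.] 169 zmed/max [23. 27.] top rect cx cy L W deg [ 451.1 -444.5   80.4   24.1   27.5]
[280. 224.] 84 zmed/max [91. 94.] top rect cx cy L W deg [573.2  16.9  34.8   8.1   4. ]
[264. 226.] 96 zmed/max [91. 94.] top rect cx cy L W deg [575.9 -27.8  33.7   8.8   4.6]
[219. 265.] 46 zmed/max [12. 14.] top rect cx cy L W deg [ 656.4 -151.2   76.6   12.     4.5]
[232. 265.] 54 zmed/max [11. 14.] top rect cx cy L W deg [ 660.8 -116.3   73.5    9.8  -18.4]
[335. 268.] 82 zmed/max [84. 87.] top rect cx cy L W deg [754.3 122.1  19.7  18.7 -34.3]
```

View pics/c2.png

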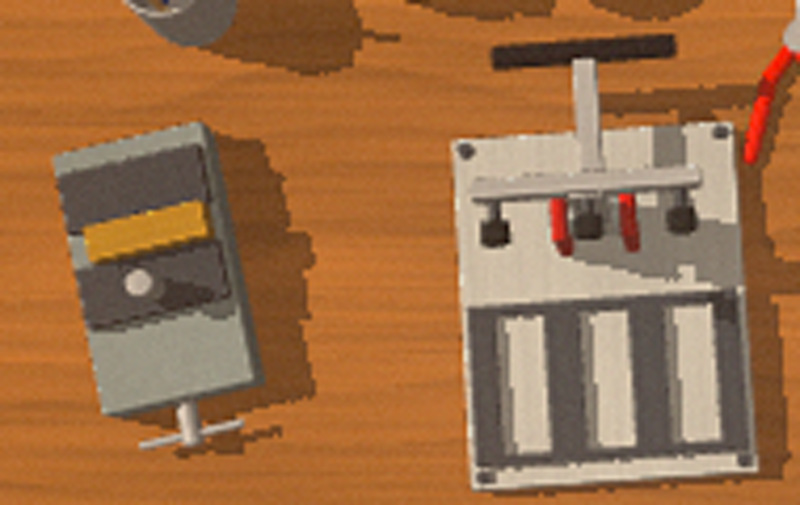

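View pics/c1.png

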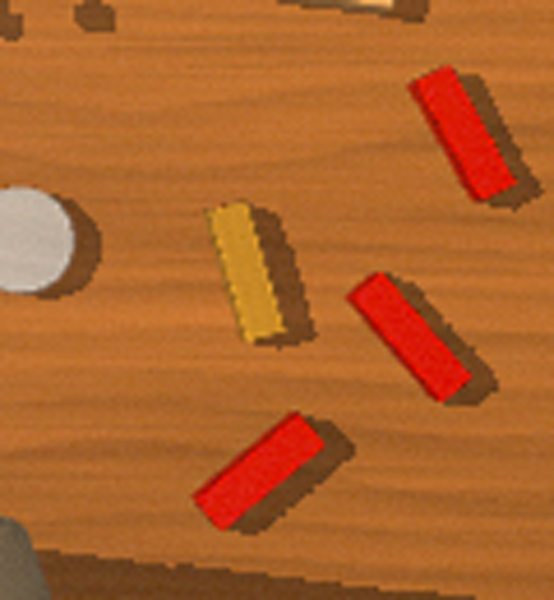

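Crops: the bar in c1 is brass, with the red decoys clearly distinct. The vise is shut with its post toward the robot, the slots run along the image's vertical, and the clamp is open. Now refining the fixture poses.

```bash
cat >> h.py <<'E'
def onplane(n,uv,z):
    p=camera_params(n);uv=np.atleast_2d(uv).astype(float)
    r=np.c_[(uv[:,0]-p['cx'])/p['fx'],(uv[:,1]-p['cy'])/p['fy'],np.ones(len(uv))]@p['attitude'].T
    return p['eye']+r*((z-p['eye'][2])/r[:,2])[:,None]
def maskrect(n,m,z):
    v,u=np.nonzero(m);return rect(onplane(n,np.c_[u,v],z)).round(1)
def comps(n,m,z,minpx=40):
    k,l,st,ce=cv2.connectedComponentsWithStats(m.astype(np.uint8))
    for i in range(1,k):
        if st[i,4]>=minpx: print(n,ce[i].round(),st[i,4],maskrect(n,l==i,z))
E
python3 - <<'E'
from h import *
z=np.load('pics/top0.npz');im,P,H=cloud('top',z['im'],z['d'])
X,Y,Z=P[...,0],P[...,1],P[...,2]
box=lambda a,b,c,d:(X>a)&(X<b)&(Y>c)&(Y<d)
print('slot floors');comps('top',box(.41,.535,-.13,.11)&(H[...,2]>140)&(H[...,1]<70),.020)
print('dark area');comps('top',box(.40,.56,-.14,.12)&(H[...,2]<140)&(H[...,1]<80),.028)
print('crossbar');comps('top',box(.64,.73,-.09,.09)&(H[...,2]<75)&(Z>.045),.070,20)
print('brass');comps('top',brass(H)&box(.3,.62,-.45,.4)&(H[...,2]>110)&(H[...,1]>170),.024)
print('brass59');comps('top',brass(H)&box(.5,.62,.2,.4)&(H[...,2]>110),.059)
print('vise body');
m=box(.4,.7,.18,.4)&(Z>.022)&(H[...,1]<90);comps('top',m,.04)
print('post');comps('top',box(.5,.56,.25,.32)&(Z>.066),.08,4)
m=box(.5,.72,-.45,-.17)&(Z>.016)&(H[...,1]<200);print('tray');comps('top',m,.028)
z=np.load('pics/scene0.npz');im,P,H=cloud('scene',z['im'],z['d'])
X,Y,Z=P[...,0],P[...,1],P[...,2]
for q in((262,312),(590,343)):
    u,v=int(q[0]*.64),int(q[1]*.64);print(H[v,u],P[v,u])
b=(H[...,0]>14)&(H[...,0]<28)
print('scene brass');m=b&box(.3,.45,-.36,-.26)&(Z>.015);comps('scene',m,.024,15);q=P[m];t=q[q[:,2]>.020];print(rect(t),np.median(t[:,2]))
m=b&box(.53,.6,.22,.34)&(Z>.052)&(H[...,1]>110);q=P[m];print(rect(q),np.median(q[:,2]))
m=box(.5,.72,-.45,-.17)&(Z>.022)&(Z<.04);print('tray',rect(P[m]))
m=box(.5,.56,.25,.32)&(Z>.07);print('post',P[m].mean(0),m.sum())
m=box(.64,.73,-.09,.09)&(Z>.05);print('xbar',rect(P[m]),np.percentile(P[m][:,2],90))
m=box(.35,.7,-.14,.12)&(Z>.014)&(Z<.024);print('nest',rect(P[m]))
m=(Z>.16)&box(.5,.7,-.1,.1);print('beam',rect(P[m]))
E
```

```text
slot floors
top [228. 204.] 231 [473.   -2.4 168.4 120.2 -89.8]
top [265. 218.] 287 [476.7 -73.4  89.5  24.9   4.5]
top [225. 221.] 278 [468.5  38.7  89.9  25.6   3. ]
top [245. 220.] 281 [472.8 -16.1  87.9  27.2   4.3]
top [254. 241.] 183 [416.  -34.  155.2  11.  -89.7]
dark area
top [246. 217.] 1956 [484.2 -15.2 183.8 149.1 -85.9]
crossbar
top [238. 142.] 207 [682.    2.  116.   14.2 -85.7]
brass
top [134. 184.] 220 [569.3 296.4  78.8  25.1 -75.6]
top [353. 258.] 263 [ 367.1 -312.5   79.9   25.5   15.9]
brass59
top [134. 184.] 224 [564.  287.2  77.9  24.8 -76.2]
vise body
top [137. 196.] 2071 [530.8 281.4 204.9 105.3  13.7]
post
top [133. 197.] 43 [527.4 281.5  19.2  16.3 -89.8]
tray
top [349. 175.] 642 [ 597.8 -302.1  220.3  122.    82. ]
[ 17 162 184] [ 0.3843 -0.3122  0.0221]
[ 17 162 189] [0.5711 0.2859 0.0572]
scene brass
scene [168. 197.] 126 [ 372.8 -311.7   88.7   23.1   15.1]
[ 367.7863 -313.1224   83.8955   22.9402   15.4113] 0.02301048027835828
[565.5663 287.9048  80.7601  27.6758 -76.0036] 0.05808603251655636
tray [ 598.9369 -302.1635  220.2175  124.5921   82.1734]
post [0.5315 0.2841 0.0772] 35
xbar [666.4125   2.3331 118.7955  52.7002 -88.3083] 0.0772492144399538
nest [523.1208  -9.464  241.2613 190.6369   3.9225]
beam [567.3869  -5.7058 136.5088  41.489  -86.0788]
```

Measurements agree between the two views. Bench bar: (367,-313), top at 24, axis 16°. Vise bar: (565,287), top at 59, axis -76°, so vise yaw is 14°. Post: (529,281), top at about 78. Nest yaw: 4.1°, with slot1 at (473.5,-12.8). Crossbar: (682,2). Tray: (598,-302), long axis 82°. All are in reach. I'll open the vise first.

```bash
python3 -m pendant '{"delta_rot":[[0,0,84],[0,0,84],[0,0,84],[0,0,84],[0,0,84],[0,0,84],[0,0,84],[0,0,84],[0,0,84]],"slide":[[135,400,0],[135,400,0],[135,400,0],[135,400,0],[135,400,0],[135,400,0],[135,400,0],[135,400,0],[135,400,0]],"grip":[100,100,100,100,100,100,100,100,100]}' 40
```

```text
clock: 1.23
tcp_pos: [0.3948, -0.1121, 0.4037]
eef_rot: [[-0.356, 0.934, -0.002], [0.934, 0.356, -0.0], [0.0, -0.002, -1.0]]
wrist_force: [-0.1, -0.2, 0.2]
grip_width: 0.999
```

```bash
python3 -m pendant '{"delta_rot":[[0,0,83],[0,0,83],[0,0,83],[0,0,83],[0,0,83],[0,0,83],[0,0,83],[0,0,83],[0,0,83],[0,0,83]],"slide":[[134,393,0],[134,393,0],[134,393,0],[134,393,0],[134,393,0],[134,393,0],[134,393,0],[134,393,-90],[134,393,-90],[134,393,-90]],"grip":[60,60,60,60,60,60,60,60,60,60]}' 40; python3 - <<'E'
from h import *
im,P,H=cloud('top');X,Y,Z=P[...,0],P[...,1],P[...,2]
box=lambda a,b,c,d:(X>a)&(X<b)&(Y>c)&(Y<d)
comps('top',brass(H)&box(.2,.62,-.45,.1)&(H[...,2]>110)&(H[...,1]>170),.024)
a,Q,G=cloud('scene');shot('scene','s2',300,440,150,260,a)
E
```

```text
clock: 2.48
tcp_pos: [0.5282, 0.2798, 0.3106]
eef_rot: [[-0.972, -0.236, -0.006], [-0.236, 0.972, -0.004], [0.007, -0.003, -1.0]]
wrist_force: [0.5, 0.7, 0.6]
grip_width: 0.602
top [353. 259.] 204 [ 367.3 -313.8   77.3   22.6   15.4]
```

View pics/s2.png

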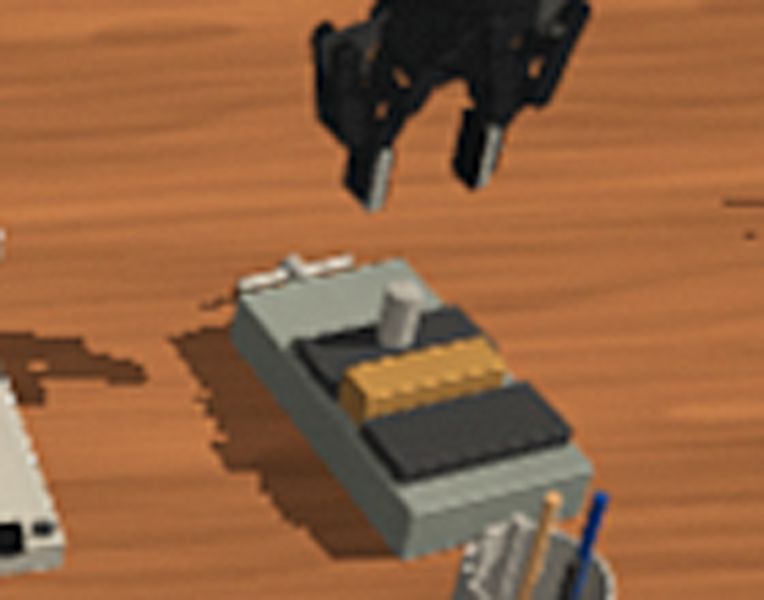

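The gripper is above the vise, fingers straddling the post's (400,315) direction. Lowering and gripping the post.

```bash
python3 -m pendant '{"delta_rot":[[0,0,0],[0,0,0],[0,0,0],[0,0,0],[0,0,0],[0,0,0],[0,0,0],[0,0,0]],"slide":[[1,1,-45],[1,1,-84],[1,1,-84],[1,1,-84],[1,1,-84],[1,1,-84],[1,1,-84],[1,1,-84]],"grip":[60,60,60,10,10,10,10,10]}' 50
```

```text
clock: 3.58
tcp_pos: [0.5309, 0.2843, 0.2338]
eef_rot: [[-0.971, -0.239, 0.004], [-0.239, 0.971, 0.007], [-0.006, 0.006, -1.0]]
wrist_force: [-3.5, 12.1, 2.0]
grip_width: 0.183
```

```bash
python3 -m pendant '{"delta_rot":[[0,0,0],[0,0,0],[0,0,0],[0,0,0],[0,0,0],[0,0,0],[0,0,0],[0,0,0]],"slide":[[-6,-1.5,0],[-13,-3,0],[-20,-5,0],[-27,-7,0],[-34,-8.5,0],[-41,-10,0],[-44,-11,0],[-44,-11,0]],"grip":[10,10,10,10,10,10,10,10]}'; python3 - <<'E'
from h import *
s=read_state();print(s['tcp_pos'],s['wrist_force'],s['grip_width'])
E
```

```text
clock: 4.58
tcp_pos: [0.487, 0.2736, 0.2339]
eef_rot: [[-0.971, -0.24, 0.005], [-0.24, 0.971, 0.009], [-0.007, 0.007, -1.0]]
wrist_force: [2.9, 5.4, -13.6]
grip_width: 0.184
[0.487  0.2736 0.2339] [  2.9251   5.4242 -13.6027] 0.1843218736978773
```

```bash
python3 -m pendant '{"delta_rot":[[0,0,0],[0,0,0],[0,0,0],[0,0,0],[0,0,-20],[0,0,-40],[0,0,-60],[0,0,-80],[0,0,-90],[0,0,-90],[0,0,-90],[0,0,-90]],"slide":[[0,0,0],[0,0,0],[0,0,0],[0,0,60],[0,0,80],[25,5,80],[60,10,80],[78,14,80],[78,14,80],[78,14,80],[78,14,80],[78,14,80]],"grip":[60,60,60,60,60,60,60,60,60,60,60,60]}'; python3 - <<'E'
from h import *
im,P,H=cloud('scene');X,Y,Z=P[...,0],P[...,1],P[...,2]
box=lambda a,b,c,d:(X>a)&(X<b)&(Y>c)&(Y<d)
m=(H[...,0]>14)&(H[...,0]<28)&box(.52,.62,.22,.34)&(Z>.05)&(Z<.075)&(H[...,1]>110);q=P[m];print(rect(q),np.median(q[:,2]))
m=box(.45,.56,.22,.34)&(Z>.067)&(Z<.09);q=P[m];print('post',q.mean(0),len(q))
shot('scene','s3',300,440,150,260,im)
E
```

```text
clock: 6.08
tcp_pos: [0.565, 0.2874, 0.3143]
eef_rot: [[-0.301, 0.953, 0.009], [0.953, 0.302, -0.005], [-0.007, 0.007, -1.0]]
wrist_force: [0.6, -0.5, -0.9]
grip_width: 0.599
[565.4057 289.3176  85.0165  27.5366 -76.1463] 0.05826300356924857
post [0.4878 0.2733 0.0759] 37
```

View pics/s3.png

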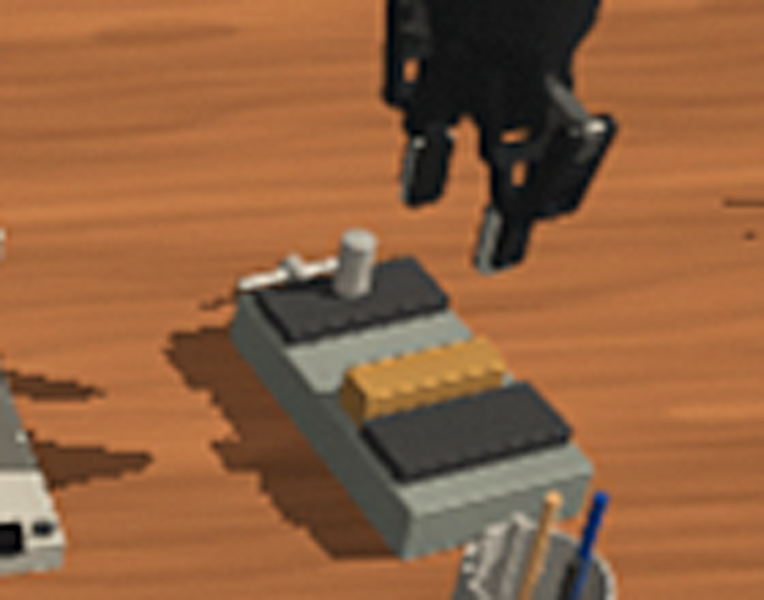

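The vise is open by about 45 mm and the bar hasn't moved. Descending on bar_a.

```bash
python3 -m pendant '{"delta_rot":[[0,0,-3],[0,0,-3],[0,0,-3],[0,0,-3],[0,0,-3]],"slide":[[0.3,1,-50],[0.3,1,-80],[0.3,1,-90],[0.3,1,-90],[0.3,1,-90]],"grip":[60,60,60,60,60]}'
```

```text
clock: 6.75
tcp_pos: [0.566, 0.2886, 0.226]
eef_rot: [[-0.246, 0.969, 0.011], [0.969, 0.246, -0.004], [-0.007, 0.01, -1.0]]
wrist_force: [0.5, -0.2, -0.4]
grip_width: 0.597
```

```bash
python3 -m pendant '{"delta_rot":[[0,0,0],[0,0,0],[0,0,0],[0,0,0]],"slide":[[0,0,-2],[0,0,-2],[0,0,-2],[0,0,-2]],"grip":[10,10,10,10]}' 80
```

```text
clock: 7.25
tcp_pos: [0.5638, 0.2882, 0.2252]
eef_rot: [[-0.247, 0.969, 0.007], [0.969, 0.247, -0.005], [-0.007, 0.005, -1.0]]
wrist_force: [-9.0, -2.0, 8.3]
grip_width: 0.249
```

```bash
python3 -m pendant '{"delta_rot":[[0,0,0],[0,0,0],[0,0,0],[0,0,0]],"slide":[[0,0,15],[0,0,40],[0,0,60],[0,0,60]],"grip":[10,10,10,10]}' 80; python3 - <<'E'
from h import *
im,P,H=cloud('scene')
shot('scene','s4',300,440,130,240,im)
E
```

```text
clock: 7.75
tcp_pos: [0.5644, 0.2885, 0.2869]
eef_rot: [[-0.247, 0.969, 0.01], [0.969, 0.247, -0.004], [-0.007, 0.009, -1.0]]
wrist_force: [0.0, 0.4, -5.0]
grip_width: 0.244
```

View pics/s4.png

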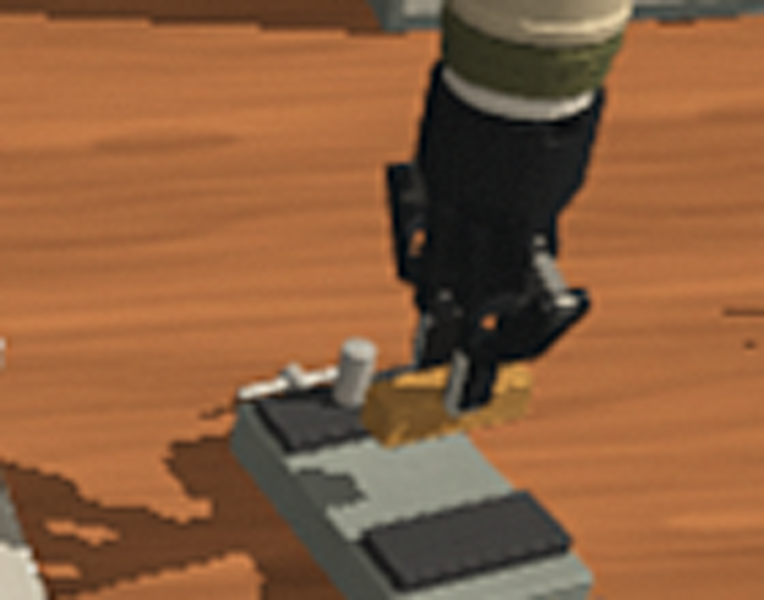

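bar_a is lifted and level. Taking it to slot2, at (469.5, 43).

```bash
python3 -m pendant '{"delta_rot":[[0,0,10],[0,0,20],[0,0,30],[0,0,40],[0,0,50],[0,0,60],[0,0,70],[0,0,80],[0,0,80],[0,0,80],[0,0,80],[0,0,80]],"slide":[[0,0,40],[-30,-40,40],[-60,-85,40],[-90,-130,40],[-93,-170,40],[-95,-210,35],[-95,-240,30],[-95,-245,20],[-95,-245,10],[-95,-245,0],[-95,-245,0],[-95,-245,0]],"grip":[10,10,10,10,10,10,10,10,10,10,10,10]}' 80; python3 - <<'E'
from h import *
im,P,H=cloud('scene');X,Y,Z=P[...,0],P[...,1],P[...,2]
box=lambda a,b,c,d:(X>a)&(X<b)&(Y>c)&(Y<d)
m=(H[...,0]>14)&(H[...,0]<28)&box(.40,.54,-.02,.1)&(Z>.08)&(Z<.14)&(H[...,1]>110);q=P[m];print(rect(q),np.percentile(q[:,2],[2,50,98]))
s=read_state();print(s['grip_width'],s['wrist_force'])
im,P,H=cloud('top');shot('top','t4',190,300,140,250,im)
E
```

```text
clock: 9.3
tcp_pos: [0.469, 0.0437, 0.2855]
eef_rot: [[-0.997, -0.075, 0.006], [-0.075, 0.997, 0.007], [-0.007, 0.006, -1.0]]
wrist_force: [-1.0, 0.1, -3.7]
grip_width: 0.255
[467.0591  47.3311  72.6125  20.9891 -13.7031] [0.1133 0.1191 0.1238]
0.2532497589033682 [-0.1421 -0.5668 -3.3511]
```

View pics/t4.png

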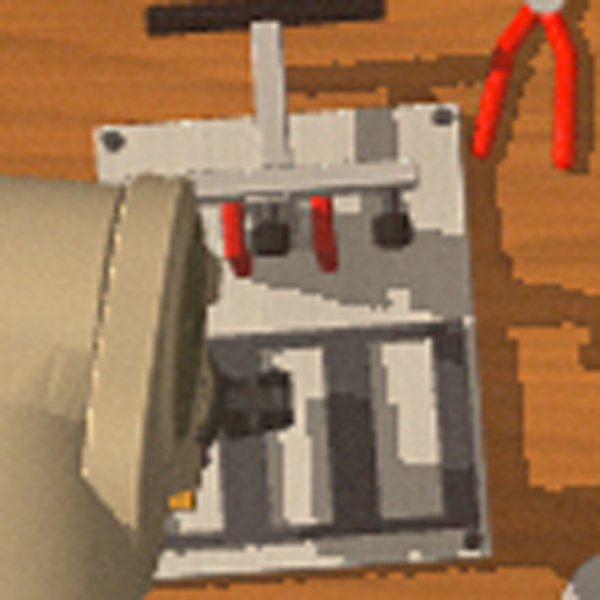

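The top view is blocked by the wrist. The grip width grew slightly, so I'll check the bar from the scene camera.

```bash
python3 - <<'E'
from h import *
im,P,H=cloud('scene');X,Y,Z=P[...,0],P[...,1],P[...,2]
shot('scene','s5',230,330,120,220,im)
s=read_state();print(s['grip_width'],s['wrist_force'])
m=(H[...,0]>14)&(H[...,0]<28)&(X>.4)&(X<.54)&(Y>-.02)&(Y<.1)&(Z>.08)&(Z<.14)&(H[...,1]>110)
v,u=np.nonzero(m)
for c in range(u.min(),u.max()+1,3):
    k=u==c; 
    if k.any():q=P[v[k],u[k]]*1000;i=np.argmin(v[k]);j=np.argmax(v[k]);print(c,v[k].min(),v[k].max(),q[i].round(),q[j].round())
E
```

```text
0.25100224528062176 [ 0.0859  0.0208 -6.1543]
282 188 188 [476.  34. 110.] [476.  34. 110.]
285 176 191 [432.  48. 119.] [503.  38. 119.]
288 179 190 [448.  55. 120.] [501.  47. 120.]
```

View pics/s5.png

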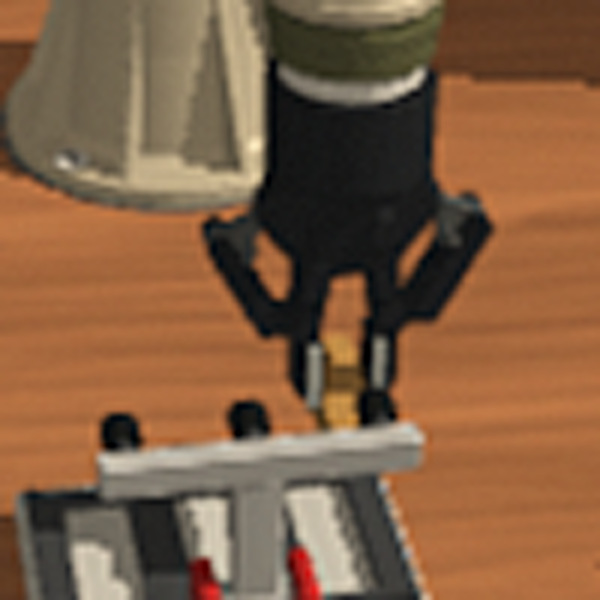

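The bar is held straight, with its top at 119 mm, which is the expected offset from the TCP. Lowering it into slot2.

```bash
python3 -m pendant '{"delta_rot":[[0,0,0],[0,0,0],[0,0,0],[0,0,0],[0,0,0]],"slide":[[0,-1.5,-30],[0,-1.5,-50],[0,-1.5,-65],[0,-1.5,-72],[0,-1.5,-74]],"grip":[10,10,10,10,10]}' 80
```

```text
clock: 10.07
tcp_pos: [0.4693, 0.0421, 0.212]
eef_rot: [[-0.997, -0.075, 0.007], [-0.075, 0.997, 0.007], [-0.008, 0.006, -1.0]]
wrist_force: [0.1, 0.1, -4.0]
grip_width: 0.247
```

```bash
python3 -m pendant '{"delta_rot":[[0,0,0],[0,0,0],[0,0,0],[0,0,0],[0,0,0],[0,0,0],[0,0,0]],"slide":[[0,0,-2],[0,0,-2],[0,0,-2],[0,0,-2],[0,0,30],[0,0,80],[0,0,100]],"grip":[10,10,45,45,45,45,60]}' 80
```

```text
clock: 10.95
tcp_pos: [0.4703, 0.042, 0.3153]
eef_rot: [[-0.997, -0.075, 0.012], [-0.075, 0.997, 0.006], [-0.013, 0.005, -1.0]]
wrist_force: [-0.3, 0.3, -0.1]
grip_width: 0.599
```

```bash
python3 -m pendant '{"delta_rot":[[0,0,4],[0,0,8],[0,0,11.7],[0,0,11.7],[0,0,11.7],[0,0,11.7],[0,0,11.7],[0,0,11.7]],"slide":[[-15,-60,0],[-30,-115,0],[-45,-170,0],[-62,-225,0],[-80,-280,0],[-95,-335,0],[-103,-355,0],[-103,-355,0]],"grip":[60,60,60,60,60,60,60,60]}' 80; python3 - <<'E'
from h import *
im,P,H=cloud('scene');X,Y,Z=P[...,0],P[...,1],P[...,2]
box=lambda a,b,c,d:(X>a)&(X<b)&(Y>c)&(Y<d)
m=(H[...,0]>14)&(H[...,0]<28)&box(.25,.48,-.42,-.22)&(Z>.016)&(Z<.04)&(H[...,1]>130)&(H[...,2]>120);t=P[m];t=t[t[:,2]>.02];print(rect(t),np.median(t[:,2]),len(t))
a,Q,G=cloud('top')
b=brass(G)&(Q[...,0]>.41)&(Q[...,0]<.54)&(Q[...,1]>0)&(Q[...,1]<.09);comps('top',b,.044);print(np.median(Q[b][:,2]))
shot('scene','s6',100,330,130,300,im)
E
```

```text
clock: 11.95
tcp_pos: [0.3668, -0.3146, 0.3156]
eef_rot: [[-0.962, -0.273, 0.012], [-0.272, 0.962, 0.008], [-0.013, 0.005, -1.0]]
wrist_force: [-0.3, 0.4, 0.5]
grip_width: 0.597
[ 367.9299 -312.7406   81.5      22.0731   15.5439] 0.02320275784237713 115
top [223. 219.] 205 [471.9  43.8  77.6  23.2   3.7]
0.04357408314615818
```

View pics/s6.png

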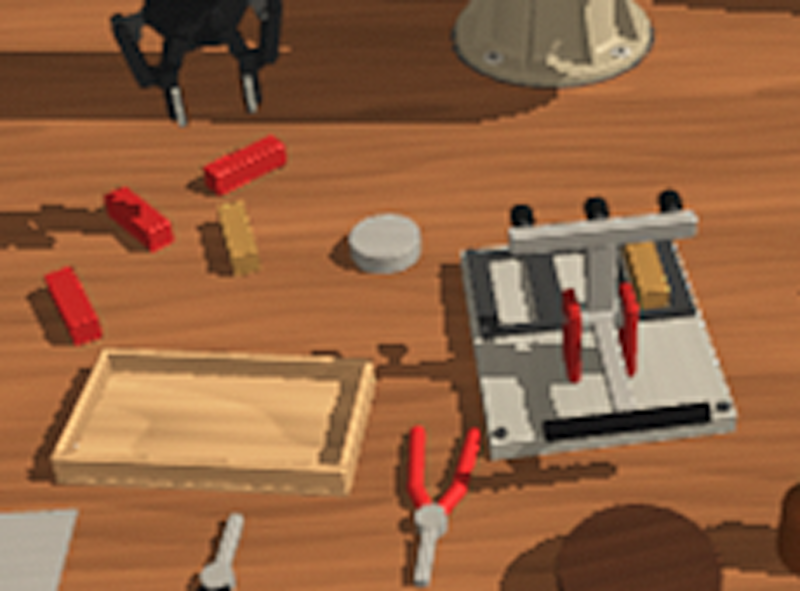

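bar_a sits in slot2 with its top at 44. The bench bar hasn't moved. Grasping it now.

```bash
python3 -m pendant '{"delta_rot":[[0,0,0],[0,0,0],[0,0,0],[0,0,0],[0,0,0],[0,0,0],[0,0,0],[0,0,0],[0,0,0],[0,0,0]],"slide":[[-1,0,-50],[-1,0,-95],[-1,0,-120],[-1,0,-126],[-1,0,-126],[-1,0,-126],[-1,0,-126],[-1,0,-126],[-1,0,-126],[-1,0,-126]],"grip":[60,60,60,60,60,10,10,10,10,10]}' 80
```

```text
clock: 13.3
tcp_pos: [0.3669, -0.3135, 0.1913]
eef_rot: [[-0.961, -0.275, 0.014], [-0.275, 0.961, 0.006], [-0.015, 0.002, -1.0]]
wrist_force: [-0.5, 0.7, 6.3]
grip_width: 0.247
```

```bash
python3 -m pendant '{"delta_rot":[[0,0,0],[0,0,0],[0,0,-4],[0,0,-8],[0,0,-11.8],[0,0,-11.8],[0,0,-11.8],[0,0,-11.8],[0,0,-11.8],[0,0,-11.8]],"slide":[[0,0,30],[0,0,80],[20,45,95],[45,95,95],[70,150,95],[95,205,95],[110,244.5,95],[110,244.5,95],[110,244.5,95],[110,244.5,95]],"grip":[10,10,10,10,10,10,10,10,10,10]}' 80; python3 - <<'E'
from h import *
im,P,H=cloud('scene');X,Y,Z=P[...,0],P[...,1],P[...,2]
box=lambda a,b,c,d:(X>a)&(X<b)&(Y>c)&(Y<d)
m=(H[...,0]>14)&(H[...,0]<28)&box(.40,.54,-.13,-.02)&(Z>.07)&(Z<.14)&(H[...,1]>110);q=P[m];print(rect(q),np.percentile(q[:,2],[2,50,98]))
s=read_state();print(s['grip_width'],s['wrist_force'])
shot('scene','s7',200,300,120,220,im)
E
```

```text
clock: 14.55
tcp_pos: [0.4766, -0.0699, 0.2862]
eef_rot: [[-0.997, -0.071, 0.014], [-0.071, 0.997, 0.003], [-0.014, 0.002, -1.0]]
wrist_force: [-0.9, -1.4, -4.6]
grip_width: 0.243
[478.2782 -66.7017  81.9827  19.9908  -2.6404] [0.1022 0.1183 0.136 ]
0.24580571899450768 [-0.2221 -0.0557 -4.9268]
```

View pics/s7.png

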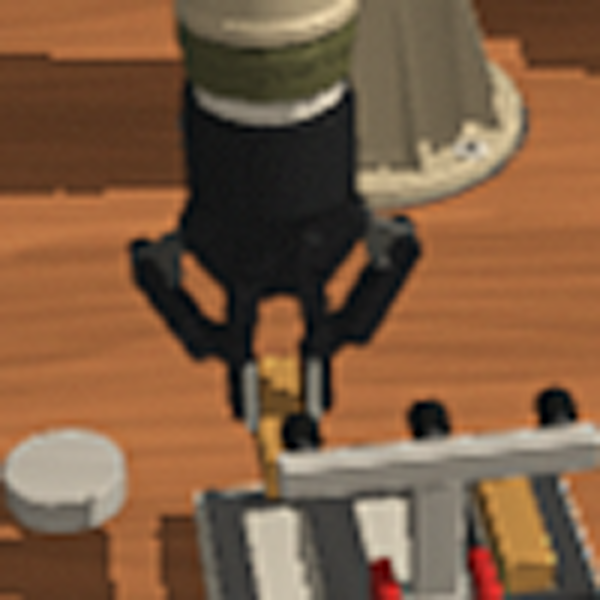

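The bar is still held, but its z spread (102 to 136) hints at pitch. Checking the slope along its length.

```bash
python3 - <<'E'
from h import *
im,P,H=cloud('scene');X,Y,Z=P[...,0],P[...,1],P[...,2]
m=(H[...,0]>14)&(H[...,0]<28)&(X>.42)&(X<.54)&(Y>-.13)&(Y<-.02)&(Z>.07)&(Z<.14)&(H[...,1]>110)
v,u=np.nonzero(m)
for r in range(v.min(),v.max()+1):
    k=(v==r)
    if k.any():print(r,u[k].min(),u[k].max(),(P[r,u[k]].mean(0)*1000).round(),H[r,u[k],2].mean().round())
E
```

```text
180 243 249 [444. -66. 121.] 192.0
181 243 249 [450. -67. 122.] 183.0
182 243 249 [452. -67. 120.] 172.0
183 243 249 [457. -67. 120.] 156.0
184 243 250 [465. -66. 122.] 134.0
185 243 250 [467. -66. 120.] 97.0
186 243 249 [470. -68. 119.] 97.0
187 243 250 [476. -67. 120.] 98.0
188 244 250 [480. -66. 119.] 89.0
189 243 247 [484. -71. 119.] 122.0
190 243 245 [486. -74. 117.] 186.0
191 243 245 [492. -74. 118.] 186.0
192 243 245 [497. -75. 118.] 187.0
193 243 245 [501. -75. 118.] 174.0
194 243 245 [506. -75. 118.] 158.0
195 243 246 [510. -74. 118.] 158.0
196 244 245 [514. -74. 118.] 154.0
197 244 245 [516. -74. 116.] 116.0
198 244 245 [517. -74. 113.] 120.0
199 244 245 [517. -75. 109.] 124.0
200 244 245 [516. -75. 105.] 130.0
201 244 245 [517. -75. 103.] 136.0
202 244 245 [516. -75.  98.] 112.0
```

Nearly level; the far end is at x=517, so the centre is at 477. Taking out the 0.8° tool tilt and lowering.

```bash
python3 -m pendant '{"delta_rot":[[0,0.8,0],[0,0.8,0],[0,0.8,0],[0,0.8,0],[0,0.8,0]],"slide":[[2,0.5,-30],[2,0.5,-50],[2,0.5,-65],[2,0.5,-72],[2,0.5,-74]],"grip":[10,10,10,10,10]}' 80
```

```text
clock: 15.28
tcp_pos: [0.4787, -0.0698, 0.2122]
eef_rot: [[-0.998, -0.071, 0.0], [-0.071, 0.998, 0.003], [-0.001, 0.003, -1.0]]
wrist_force: [0.1, 0.1, -3.5]
grip_width: 0.242
```

```bash
python3 -m pendant '{"delta_rot":[[0,0,0],[0,0,0],[0,0,0],[0,0,0],[0,0,0],[0,0,0],[0,0,0]],"slide":[[0,0,-2],[0,0,-2],[0,0,-2],[0,0,-2],[0,0,30],[0,0,80],[0,0,110]],"grip":[10,10,45,45,45,45,45]}' 80
```

```text
clock: 16.15
tcp_pos: [0.4793, -0.07, 0.3247]
eef_rot: [[-0.998, -0.07, 0.004], [-0.07, 0.998, 0.002], [-0.004, 0.002, -1.0]]
wrist_force: [-0.1, 0.7, 0.3]
grip_width: 0.45
```

```bash
python3 -m pendant '{"delta_rot":[[0,0,-10],[0,0,-20],[0,0,-30],[0,0,-40],[0,0,-50],[0,0,-60],[0,0,-70],[0,0,-80],[0,0,-90],[0,0,-90],[0,0,-90],[0,0,-90]],"slide":[[0,0,40],[0,0,75],[20,0,85],[60,10,85],[110,20,85],[150,30,85],[190,42,85],[205,42,85],[205,42,60],[205,42,20],[205,42,0],[205,42,0]],"grip":[45,45,45,45,45,45,45,45,45,45,45,45]}' 30; python3 - <<'E'
from h import *
im,P,H=cloud('scene');X,Y,Z=P[...,0],P[...,1],P[...,2]
box=lambda a,b,c,d:(X>a)&(X<b)&(Y>c)&(Y<d)
a,Q,G=cloud('top')
for y0,y1 in((.02,.10),(-.13,-.02)):
    b=brass(G)&(Q[...,0]>.41)&(Q[...,0]<.54)&(Q[...,1]>y0)&(Q[...,1]<y1);comps('top',b,.044,15);print(np.median(Q[b][:,2]))
m=box(.64,.73,-.09,.09)&(Z>.05)&(Z<.1)&(H[...,2]<60)&(H[...,1]<120);print('xbar',rect(P[m]),np.percentile(P[m][:,2],[10,90]))
shot('scene','s8',190,350,120,270,im)
E
```

```text
clock: 17.65
tcp_pos: [0.6838, -0.0278, 0.3225]
eef_rot: [[-0.071, 0.998, -0.002], [0.998, 0.071, -0.003], [-0.003, -0.002, -1.0]]
wrist_force: [-0.1, 1.1, 0.2]
grip_width: 0.451
nan
top [264. 218.] 213 [476.1 -70.   77.4  23.3   4.7]
0.04406274411584743
xbar [683.4678   2.6732 118.4277  14.903  -85.2328] [0.0706 0.0772]
  return _methods._mean(a, axis=axis, dtype=dtype,
  ret = ret.dtype.type(ret / rcount)
```

View pics/s8.png

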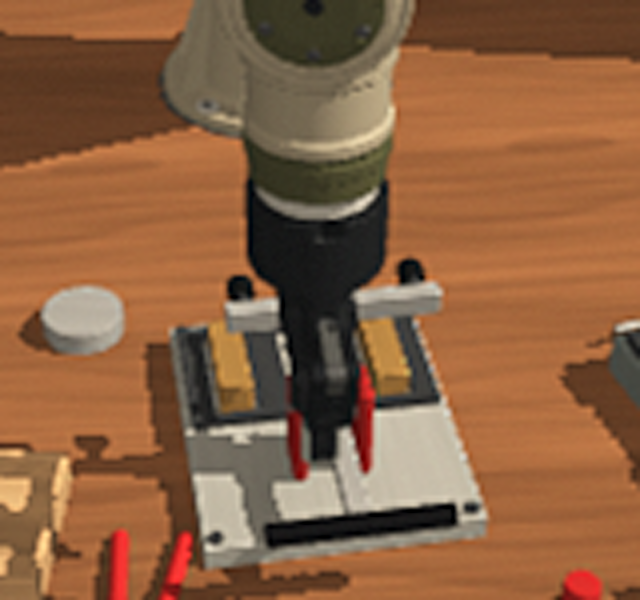

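Both bars are seated with tops at 44. The crossbar is centred at (683.5, 2.7), about 70 high. Pinching it 30 mm to the -y side.

```bash
python3 -m pendant '{"delta_rot":[[0,0,0],[0,0,0],[0,0,0],[0,0,0],[0,0,0],[0,0,0],[0,0,0],[0,0,0],[0,0,0]],"slide":[[1.5,0,-40],[1.5,0,-80],[1.5,0,-96],[1.5,0,-97],[1.5,0,-97],[1.5,0,-97],[1.5,0,-97],[1.5,0,-97],[1.5,0,-97]],"grip":[45,45,45,45,5,5,5,5,5]}' 30
```

```text
clock: 18.88
tcp_pos: [0.6841, -0.0282, 0.2306]
eef_rot: [[-0.07, 0.998, -0.001], [0.998, 0.07, -0.005], [-0.005, -0.002, -1.0]]
wrist_force: [-9.0, -2.0, 6.0]
grip_width: 0.172
```

```bash
python3 -m pendant '{"delta_rot":[[0,0,0],[0,0,0],[0,0,0],[0,0,0],[0,0,0],[0,0,0],[0,0,0],[0,0,0],[0,0,0],[0,0,0],[0,0,0]],"slide":[[-1.5,-0.1,24],[-7.3,-0.5,45.3],[-17.3,-1.2,65],[-31,-2.2,82],[-47.7,-3.4,96],[-67,-4.8,106.7],[-88,-6.3,113.2],[-98.6,-7.1,115],[-109.6,-7.9,115.4],[-112,-8,115.4],[-112,-8,115.4]],"grip":[5,5,5,5,5,5,5,5,5,5,5]}' 30
```

```text
clock: 20.25
tcp_pos: [0.573, -0.0364, 0.3499]
eef_rot: [[-0.07, 0.998, 0.007], [0.998, 0.07, -0.006], [-0.007, 0.007, -1.0]]
wrist_force: [2.3, 0.1, 9.0]
grip_width: 0.168
```

```bash
python3 -m pendant '{"delta_rot":[[0,0,0],[0,0,0],[0,0,0],[0,0,0],[0,0,0]],"slide":[[0,0,0],[0,0,0],[0,0,0],[0,0,20],[0,0,50]],"grip":[45,45,45,45,45]}' 30; python3 - <<'E'
from h import *
im,P,H=cloud('scene');X,Y,Z=P[...,0],P[...,1],P[...,2]
box=lambda a,b,c,d:(X>a)&(X<b)&(Y>c)&(Y<d)
m=box(.52,.64,-.09,.09)&(Z>.16)&(Z<.205)&(H[...,2]<60)&(H[...,1]<120);print('xbar',rect(P[m]),np.percentile(P[m][:,2],[10,90]))
shot('scene','s9',190,350,100,250,im)
E
```

```text
clock: 20.88
tcp_pos: [0.5725, -0.0364, 0.3988]
eef_rot: [[-0.07, 0.998, 0.003], [0.998, 0.07, -0.006], [-0.006, 0.003, -1.0]]
wrist_force: [-0.5, -0.5, 0.8]
grip_width: 0.452
xbar [575.3386  -4.047  111.2047  13.6948 -85.9292] [0.1862 0.1924]
```

View pics/s9.png

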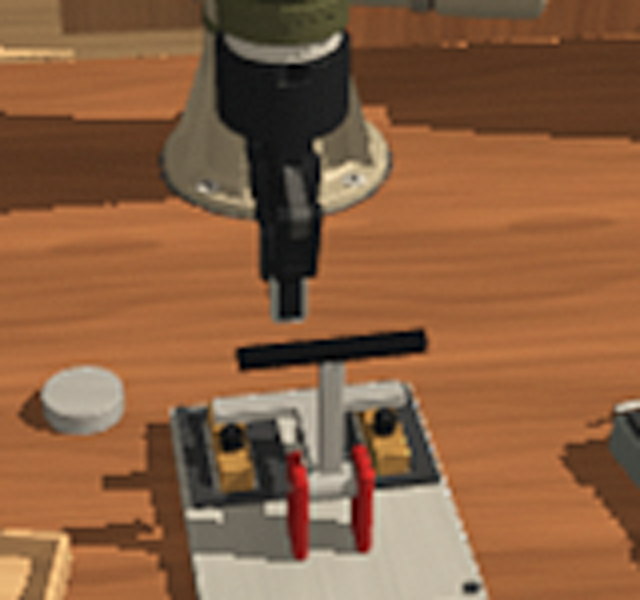

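The clamp is down. The crossbar is upright at x≈575, z≈185, with the pads on both bars. Dwelling 1.5 s hands-off.

```bash
python3 -m pendant '{"delta_rot":[[0,0,0],[0,0,0],[0,0,0],[0,0,0],[0,0,0],[0,0,0],[0,0,0],[0,0,0],[0,0,0],[0,0,0],[0,0,0],[0,0,0]],"slide":[[0,0,0],[0,0,0],[0,0,0],[0,0,0],[0,0,0],[0,0,0],[0,0,0],[0,0,0],[0,0,0],[0,0,0],[0,0,0],[0,0,0]],"grip":[45,45,45,45,45,45,45,45,45,45,45,45]}' 30; python3 - <<'E'
from h import *
im,P,H=cloud('scene');X,Y,Z=P[...,0],P[...,1],P[...,2]
m=(X>.52)&(X<.64)&(abs(Y)<.09)&(Z>.16)&(Z<.205)&(H[...,2]<60)&(H[...,1]<120);print('xbar',rect(P[m]),np.percentile(P[m][:,2],[10,90]))
a,Q,G=cloud('top')
m=(Q[...,0]>.5)&(Q[...,0]<.62)&(abs(Q[...,1])<.09)&(Q[...,2]>.17)&(Q[...,2]<.205)&(G[...,2]<80);comps('top',m,.19,15)
m=(X>.46)&(X<.54)&(abs(Y)<.09)&(Z>.055)&(Z<.12);print('beam',rect(P[m]),np.percentile(P[m][:,2],[10,50,90]))
E
```

```text
clock: 22.42
tcp_pos: [0.5734, -0.0365, 0.4039]
eef_rot: [[-0.07, 0.997, 0.011], [0.998, 0.07, -0.007], [-0.008, 0.01, -1.0]]
wrist_force: [-0.4, -1.1, -0.7]
grip_width: 0.45
xbar [574.9548  -3.9394 111.2699  16.0378 -87.7161] [0.1863 0.1926]
top [261. 173.] 15 [574.6 -61.6  10.    7.4   0.2]
beam [507.1418 -11.3855 137.0905  59.2643 -86.3734] [0.0616 0.0808 0.0833]
```

```bash
python3 -m pendant '{"delta_rot":[[0,0,0],[0,0,0],[0,0,0],[0,0,0],[0,0,0],[0,0,0],[0,0,0],[0,0,0]],"slide":[[1,0,-25],[1,0,-50],[1,0,-54],[1,0,-54],[1,0,-54],[1,0,-54],[1,0,-54],[1,0,-54]],"grip":[45,45,45,45,5,5,5,5]}' 30
```

```text
clock: 23.52
tcp_pos: [0.5743, -0.0366, 0.3512]
eef_rot: [[-0.07, 0.997, 0.012], [0.997, 0.07, -0.008], [-0.009, 0.011, -1.0]]
wrist_force: [-2.9, -0.3, 6.3]
grip_width: 0.173
```

```bash
python3 -m pendant '{"delta_rot":[[0,0,0],[0,0,0],[0,0,0],[0,0,0],[0,0,0],[0,0,0],[0,0,0],[0,0,0],[0,0,0],[0,0,0]],"slide":[[11,0.8,-0.6],[22,1.6,-2.2],[42.7,3.1,-8.7],[62,4.4,-19.2],[78.7,5.6,-33.4],[92.4,6.6,-50.6],[102.2,7.3,-70],[108,7.7,-91.3],[109.6,7.9,-116],[109.6,7.9,-118]],"grip":[5,5,5,5,5,5,5,5,5,5]}' 30
```

```text
clock: 24.78
tcp_pos: [0.6824, -0.0289, 0.236]
eef_rot: [[-0.07, 0.997, 0.01], [0.998, 0.07, -0.009], [-0.01, 0.01, -1.0]]
wrist_force: [-18.5, 0.1, 32.7]
grip_width: 0.166
```

```bash
python3 -m pendant '{"delta_rot":[[0,0,0],[0,0,0],[0,0,0],[0,0,0],[0,0,0],[0,0,0],[0,0,0],[0,0,0]],"slide":[[0,0,0],[0,0,0],[0,0,0],[0,0,30],[0,0,80],[0,0,140],[0,0,180],[0,0,180]],"grip":[45,45,45,45,45,45,45,45]}' 30; python3 - <<'E'
from h import *
im,P,H=cloud('scene');X,Y,Z=P[...,0],P[...,1],P[...,2]
m=(X>.64)&(X<.73)&(abs(Y)<.09)&(Z>.05)&(Z<.1)&(H[...,2]<60)&(H[...,1]<120);print('xbar',rect(P[m]),np.percentile(P[m][:,2],[10,90]))
b=(H[...,0]>14)&(H[...,0]<28)&(X>.41)&(X<.54)&(abs(Y)<.13)&(Z>.035)&(Z<.06)&(H[...,1]>110)
for s in(Y<-.02,Y>.02):
    q=P[b&s];print(rect(q),np.median(q[:,2]))
E
```

```text
clock: 25.78
tcp_pos: [0.6834, -0.0289, 0.4202]
eef_rot: [[-0.07, 0.997, 0.018], [0.997, 0.07, -0.011], [-0.012, 0.018, -1.0]]
wrist_force: [0.8, 0.5, -0.9]
grip_width: 0.45
xbar [684.0508   2.7148 118.5811  14.9686 -85.9571] [0.0706 0.0772]
[478.55   -68.5869  81.0783  23.4119   4.4722] 0.04308519814605527
[478.4802  43.9481  70.7056  23.8216   3.7179] 0.04279663567243985
```

The clamp is back on its open stop, and the bars are still seated. Picking up the slot0 bar.

```bash
python3 -m pendant '{"delta_rot":[[0,0,10],[0,0,20],[0,0,30],[0,0,40],[0,0,50],[0,0,60],[0,0,70],[0,0,80],[0,0,90],[0,0,90],[0,0,90],[0,0,90]],"slide":[[-30,0,0],[-70,-10,0],[-110,-20,0],[-150,-30,0],[-190,-40,0],[-206,-40,0],[-206,-40,-40],[-206,-40,-90],[-206,-40,-120],[-206,-40,-120],[-206,-40,-120],[-206,-40,-120]],"grip":[60,60,60,60,60,60,60,60,60,60,60,60]}' 80
```

```text
clock: 27.32
tcp_pos: [0.4778, -0.0691, 0.2987]
eef_rot: [[-0.998, -0.069, 0.012], [-0.068, 0.998, 0.013], [-0.013, 0.013, -1.0]]
wrist_force: [-1.3, 0.5, 1.1]
grip_width: 0.598
```

```bash
python3 -m pendant '{"delta_rot":[[-0.7,0.7,0],[-0.7,0.7,0],[-0.7,0.7,0],[-0.7,0.7,0],[-0.7,0.7,0],[-0.7,0.7,0],[-0.7,0.7,0],[-0.7,0.7,0],[-0.7,0.7,0]],"slide":[[0,0,-40],[0,0,-75],[0,0,-86],[0,0,-87],[0,0,-87],[0,0,-87],[0,0,-87],[0,0,-87],[0,0,-87]],"grip":[60,60,60,60,10,10,10,10,10]}' 80
```

```text
clock: 28.45
tcp_pos: [0.4785, -0.0694, 0.2135]
eef_rot: [[-0.998, -0.068, 0.003], [-0.068, 0.998, 0.0], [-0.003, -0.0, -1.0]]
wrist_force: [-1.2, -0.1, 6.0]
grip_width: 0.238
```

```bash
python3 -m pendant '{"delta_rot":[[0,0,0],[0,0,0],[0,0,-3],[0,0,-6],[0,0,-9],[0,0,-12],[0,0,-12],[0,0,-12],[0,0,-12],[0,0,-12]],"slide":[[0,0,40],[0,0,80],[15,-50,90],[40,-105,90],[65,-160,90],[90,-215,80],[113.5,-270,80],[113.5,-277,60],[113.5,-277,60],[113.5,-277,60]],"grip":[10,10,10,10,10,10,10,10,10,10]}' 80; python3 - <<'E'
from h import *
im,P,H=cloud('scene')
shot('scene','s10',80,280,130,280,im)
s=read_state();print(s['grip_width'],s['wrist_force'])
E
```

```text
clock: 29.7
tcp_pos: [0.5915, -0.345, 0.2735]
eef_rot: [[-0.99, 0.14, 0.002], [0.14, 0.99, 0.001], [-0.001, 0.001, -1.0]]
wrist_force: [-0.4, 0.4, -4.0]
grip_width: 0.235
0.2408700790330882 [ 0.5897 -0.8167 -4.3153]
```

View pics/s10.png

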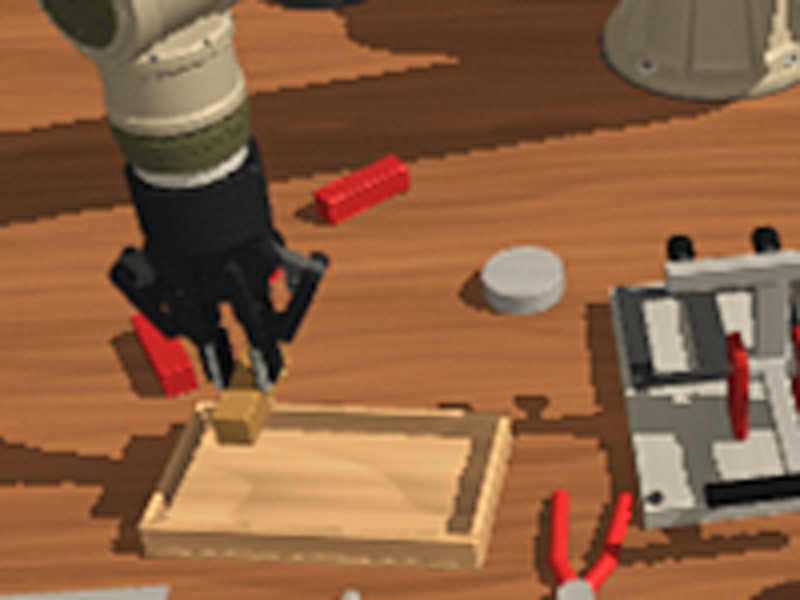

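The bar is held level over the near end of the tray. Lowering it.

```bash
python3 -m pendant '{"delta_rot":[[0,0,0],[0,0,0],[0,0,0],[0,0,0],[0,0,0]],"slide":[[0,-1,-35],[0,-1,-60],[0,-1,-71],[0,-1,-72],[0,-1,-72]],"grip":[10,10,10,10,10]}' 80
```

```text
clock: 30.38
tcp_pos: [0.5924, -0.3461, 0.2038]
eef_rot: [[-0.99, 0.139, 0.005], [0.139, 0.99, -0.001], [-0.005, -0.001, -1.0]]
wrist_force: [-0.1, -0.8, -5.1]
grip_width: 0.241
```

```bash
python3 -m pendant '{"delta_rot":[[0,0,0],[0,0,0],[0,0,0],[0,0,0],[0,0,0],[0,0,0],[0,0,0],[0,0,0]],"slide":[[0,0,-1.5],[0,0,-2],[0,0,-2],[0,0,-2],[0,0,-2],[0,0,30],[0,0,80],[0,0,110]],"grip":[10,10,10,45,45,45,45,45]}' 80
```

```text
clock: 31.38
tcp_pos: [0.5929, -0.3464, 0.3173]
eef_rot: [[-0.99, 0.139, 0.008], [0.139, 0.99, -0.004], [-0.009, -0.003, -1.0]]
wrist_force: [0.8, -0.7, -0.2]
grip_width: 0.451
```

```bash
python3 -m pendant '{"delta_rot":[[0,0,4],[0,0,8],[0,0,12],[0,0,12],[0,0,12],[0,0,12],[0,0,12],[0,0,12],[0,0,12],[0,0,12]],"slide":[[-35,50,0],[-65,100,0],[-95,150,0],[-120,205,0],[-125,265,0],[-123,325,0],[-121.5,380,0],[-121.5,390,-15],[-121.5,390,-20],[-121.5,390,-20]],"grip":[60,60,60,60,60,60,60,60,60,60]}' 80; python3 - <<'E'
from h import *
im,P,H=cloud('scene');X,Y,Z=P[...,0],P[...,1],P[...,2]
b=(H[...,0]>14)&(H[...,0]<28)&(X>.41)&(X<.54)&(Y>.02)&(Y<.1)&(Z>.035)&(Z<.06)&(H[...,1]>110);q=P[b];print(rect(q),np.median(q[:,2]))
a,Q,G=cloud('top')
m=brass(G)&(G[...,1]>165)&(Q[...,0]>.53)&(Q[...,0]<.67)&(Q[...,1]>-.41)&(Q[...,1]<-.2)&(Q[...,2]>.018);comps('top',m,.030);print(np.median(Q[m][:,2]))
E
```

```text
clock: 32.62
tcp_pos: [0.4713, 0.0425, 0.2969]
eef_rot: [[-0.998, -0.069, 0.008], [-0.069, 0.998, -0.003], [-0.008, -0.003, -1.0]]
wrist_force: [-0.5, 0.4, -0.6]
grip_width: 0.602
[479.0444  44.0839  67.839   23.8641   4.0767] 0.043259092461474136
top [373. 183.] 241 [ 575.6 -373.3   79.4   24.9  -17.1]
0.029393263866798636
```

The first bar is flat in the tray (top at 29) but got nudged to (576,-373). It's still inside the walls. Continuing with bar_a.

```bash
python3 -m pendant '{"delta_rot":[[0,0.4,0],[0,0.4,0],[0,0.4,0],[0,0.4,0],[0,0.4,0],[0,0.4,0],[0,0.4,0],[0,0.4,0],[0,0.4,0]],"slide":[[1,1,-40],[1,1,-75],[1,1,-85],[1,1,-86],[1,1,-86],[1,1,-86],[1,1,-86],[1,1,-86],[1,1,-86]],"grip":[60,60,60,60,10,10,10,10,10]}' 80
```

```text
clock: 33.85
tcp_pos: [0.4734, 0.0433, 0.2132]
eef_rot: [[-0.998, -0.068, 0.005], [-0.068, 0.998, -0.003], [-0.005, -0.003, -1.0]]
wrist_force: [-0.9, 0.9, 5.4]
grip_width: 0.241
```

```bash
python3 -m pendant '{"delta_rot":[[0,0,0],[0,0,0],[0,0,0],[0,0,0],[0,0,-4],[0,0,-8],[0,0,-12],[0,0,-12],[0,0,-12],[0,0,-12],[0,0,-12]],"slide":[[0,0,40],[0,0,85],[-5,-50,95],[-5,-105,95],[0,-160,95],[40,-200,90],[85,-240,80],[125,-285,70],[131,-301,60],[131,-301,60],[131,-301,60]],"grip":[10,10,10,10,10,10,10,10,10,10,10]}' 80; python3 - <<'E'
from h import *
im,P,H=cloud('scene')
shot('scene','s11',80,280,130,280,im)
s=read_state();print(s['grip_width'],s['wrist_force'])
E
```

```text
clock: 35.22
tcp_pos: [0.6036, -0.2567, 0.2733]
eef_rot: [[-0.99, 0.14, 0.003], [0.14, 0.99, -0.003], [-0.003, -0.002, -1.0]]
wrist_force: [-0.1, 0.5, -3.7]
grip_width: 0.242
0.2411790741869244 [ 0.6109  0.4833 -2.8532]
```

View pics/s11.png

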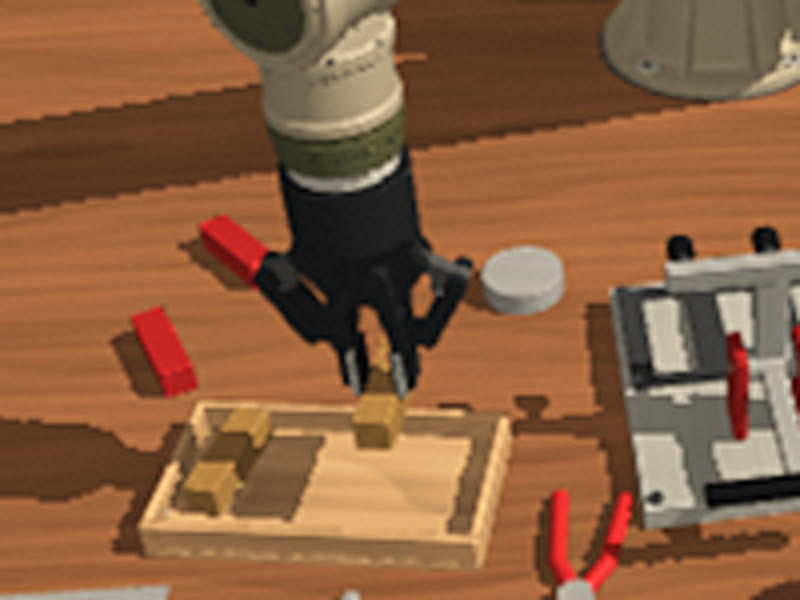

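The first bar lies flat inside the tray. Lowering bar_a.

```bash
python3 -m pendant '{"delta_rot":[[0,0,0],[0,0,0],[0,0,0],[0,0,0],[0,0,0],[0,0,0],[0,0,0]],"slide":[[0,-1,-35],[0,-1,-60],[0,-1,-70],[0,-1,-72],[0,-1,-73],[0,-1,-74],[0,-1,-74]],"grip":[10,10,10,10,10,10,10]}' 80
```

```text
clock: 36.15
tcp_pos: [0.604, -0.2577, 0.2004]
eef_rot: [[-0.99, 0.14, 0.005], [0.14, 0.99, -0.004], [-0.005, -0.003, -1.0]]
wrist_force: [0.0, 0.7, -4.3]
grip_width: 0.24
```

```bash
python3 -m pendant '{"delta_rot":[[0,0,0],[0,0,0],[0,0,0],[0,0,0],[0,0,0],[0,0,0],[0,0,0],[0,0,0],[0,0,0],[0,0,0]],"slide":[[0,0,0],[0,0,0],[0,0,0],[0,0,30],[0,0,80],[0,0,110],[-60,0,130],[-120,0,130],[-180,0,130],[-180,0,130]],"grip":[45,45,45,45,45,45,45,45,45,45]}' 80; python3 - <<'E'
from h import *
im,P,H=cloud('scene');a,Q,G=cloud('top')
m=brass(G)&(G[...,1]>165)&(Q[...,0]>.53)&(Q[...,0]<.67)&(Q[...,1]>-.41)&(Q[...,1]<-.2)&(Q[...,2]>.018);comps('top',m,.030);print(np.median(Q[m][:,2]))
X,Y,Z=P[...,0],P[...,1],P[...,2]
m=(X>.64)&(X<.73)&(abs(Y)<.09)&(Z>.05)&(Z<.1)&(H[...,2]<60)&(H[...,1]<120);print('xbar',rect(P[m]),np.percentile(P[m][:,2],[10,90]))
cv2.imwrite('pics/end.png',np.vstack([cv2.resize(a[20:280,100:500,::-1],(600,390)),im[110:245,60:360,::-1][:, :].repeat(1,0) if 0 else cv2.resize(im[110:280,60:430,::-1],(600,205))]))
E
```

```text
clock: 37.4
tcp_pos: [0.42, -0.2564, 0.3301]
eef_rot: [[-0.99, 0.143, 0.002], [0.143, 0.99, -0.002], [-0.002, -0.001, -1.0]]
wrist_force: [-0.2, -0.3, -0.7]
grip_width: 0.449
top [331. 174.] 231 [ 599.9 -256.5   79.8   24.1   -7.8]
top [374. 178.] 151 [ 583.5 -375.4   65.1   25.7  -17.1]
0.029603627323323
xbar [683.6526   2.7591 118.5263  16.0426 -86.0259] [0.0702 0.0774]
```

View pics/end.png

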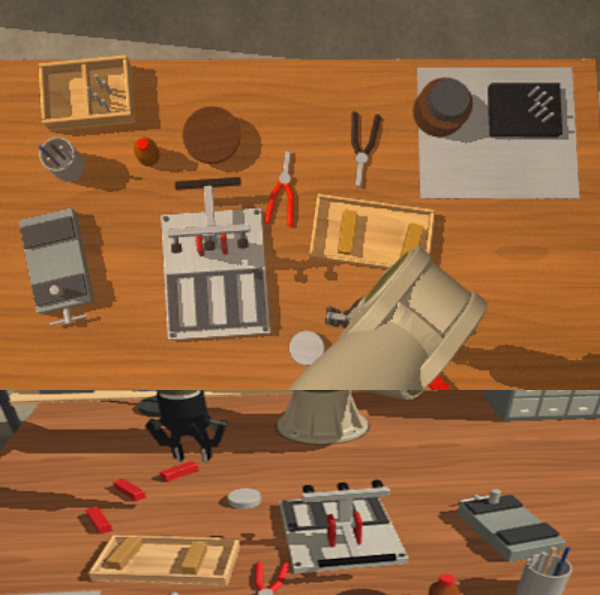

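Both bars are in the tray, the clamp is open, and nothing else has visibly moved. One numeric flatness check, then hand in.

```bash
python3 - <<'E'
from h import *
im,P,H=cloud('scene');X,Y,Z=P[...,0],P[...,1],P[...,2]
W=(X>.2)&(X<.5)&(Y<-.25)&(Y>-.6)
blobs(W&((H[...,0]<5)|(H[...,0]>174))&(H[...,1]>180),P,.01,.05,40)
for y0,y1 in((-.41,-.32),(-.31,-.22)):
    m=(X>.53)&(X<.66)&(Y>y0)&(Y<y1)&(Z>.022)&(Z<.06)&(H[...,1]>110)&(abs(X-.58 if y0<-.4 else X-.6)<.045)
    q=P[m];A=np.c_[q[:,0],q[:,1],np.ones(len(q))]
    t=q[q[:,2]>.027];c=np.polyfit(t[:,0],t[:,2],1);print(rect(t),np.percentile(t[:,2],[2,50,98]),'slope x',c[0])
s=read_state();print(s['clock'],s['wrist_force']);sign_off()
E
```

```text
[170. 176.] 159 zmed/max [23. 27.] top rect cx cy L W deg [ 251.  -319.5   81.5   27.7  -52. ]
[139. 192.] 157 zmed/max [23. 28.] top rect cx cy L W deg [ 330.7 -409.8   84.2   23.8   40.6]
[120. 217.] 169 zmed/max [23. 27.] top rect cx cy L W deg [ 451.1 -444.3   79.2   23.9   27. ]
[ 576.2855 -365.3739   89.3822   82.0168  -89.3596] [0.0272 0.029  0.0321] slope x 0.00836958638440317
[ 595.4688 -254.443    93.6851   34.1324  -17.5908] [0.0272 0.0292 0.032 ] slope x -0.00025883712397262805
37.55 [-0.2978  0.6046 -0.2819]
the job is handed in; nothing more can be done
```

The job is done and handed in at 37.6 s. Both brass bars lie flat on the tray floor and the clamp is open. There was no verdict.

**What I did**
- I pulled the vise jaw open about 45 mm before lifting out bar_a.
- I set bar_a in slot2 and the one bench bar in slot0. No other brass bar was visible on the bench, only three red look-alikes.
- I swung the clamp down onto both bars, left it down for about 3 s (over 2 s of that with the gripper off it), then swung it fully back.
- I moved both bars to the tray.

**Last checks**
- **Bars:** their tops are at about 29 mm with a slope under 1 %.
- **Clamp:** the crossbar is back at its open position, (684, 3) mm and 70 mm high.
- **Red look-alikes:** all three are within 1 to 2 mm of where they started. The other bystanders look unmoved in the final pictures, but I did not measure them.
- **Robot:** it was clear of everything, with wrist force around 0.5 N.

**One disagreement:** after I released the bench bar in the tray, it turned up about 30 mm away and turned about 9°. I take this to be the announced knock. It still lay flat inside the tray, so I left it.

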